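# Clear the carton machine and switch it back on

## Robot

A 6-joint arm with a two-finger parallel gripper is mounted at the origin on the work surface. World frame = base frame: x ahead of the robot, y to its left, z up, the work surface at z = 0. Lengths are in m, angles in degrees, forces in N, time in s.
With the tool pointing down it reaches from about 0.325 to 0.775 m from the base axis. Payload 5.5 kg.
Tool frame: the origin (TCP) lies at the centre of the arm's flange, where the gripper is bolted on; the fingertips stand 182 mm ahead of it and the grasp point (between the pads) lies 163 mm ahead of it; z points along the fingers, y is the line along which they close (so a half turn about z gives the same grasp; the last joint's range is limited). The gripper opens to 88 mm and grips with 3 to 60 N. Pads are 20 mm wide; open, the fingers measure 115 mm over their backs; the gripper's body (75 mm by 178 mm) begins 61 mm behind the grasp point.
Start: joints at [62.584, 5.22, 70.514, -0, 104.267, -3.249], TCP at [0.246, 0.547, 0.405] pointing down, gripper open.
Joint ranges: [-164.24, 164.24], [-49.07, 125.15], [9.68, 141.18], [-86.29, 266.29], [3.28, 154.24], [-151.56, 151.56]. Speed limits (degrees/s): [147.25, 147.25, 172.46, 180, 180, 180].

## Interface

Orientations are given as [roll, pitch, yaw] about the fixed x, y, z axes, in that order (R = Rz(yaw) Ry(pitch) Rx(roll)).
In Python, from station import r gives the robot as it stands. The module is installed in compiled form; this text tells all that it offers. Calls block until the motion is done:
- r.reach(position, orientation): joint-space move of the TCP to a pose.
- r.servo_line(position, rotation=None, speed=0.15): straight line of the TCP; rotation=None keeps the orientation; speed is the mean speed in m/s.
- r.move_joints(angles): joint-space move.
- r.let_go() and r.grab(squeeze=None): open the fingers fully, or close them until they stop; squeeze is the grip in N (None keeps the last).
- r.wait(seconds).
- r.inverse_kinematics(position, orientation): joint angles nearest the present ones, or None.
- r.sense(): the state.
- r.snapshot(name): name is "scene" or "top"; returns a dict with "frame" (400x640x3 uint8, red, green, blue), "fx", "fy", "cx", "cy" (pixels), "dist_coeffs" ([k1, k2, p1, p2, k3] as OpenCV has them; the pictures are not rectified), "R" (3x3) and "t" (3): a world point X has camera coordinates R X + t. Camera axes: x right, y down, z forward; pixel columns grow to the right and rows downward; lengths in m; the calibration is good to about 2 mm. A picture is of the moment at which its call begins. There is no depth.
A pose or a line that the arm cannot do raises r.IKError and nothing moves.
- r.hand_in(): hands the job in; it is judged then, once.
The state is a dict: "clock": time; "joints": joint angles; "joint_vel": joint speeds; "joint_torque": joint torques, N m; "tcp_pos": TCP position; "orientation": TCP orientation; "contact_force": force on the tool from outside, world axes, zero at the start; "torque": the same for the moment, N m; "opening": finger opening in m; "gripper_force": force on a finger pad.
Only numpy, scipy, OpenCV 4.12 (cv2) and the standard library are available. Lean on these libraries where they do the work, as an engineer would, in place of code of your own. Each camera call takes 0.05 s, during which the arm holds its last target. There are 200 camera calls.

## Task

The carton machine has been stopped with its interlock plug pulled. First move every dessert carton from the machine's catch tray into the blue tote, each standing upright on the tote's floor; then push the yellow interlock plug fully home in the socket on the grey control box; only then take the red key from its holder, push it fully home in the key cylinder, turn it clockwise to its stop and leave it there. Do not disturb the sauce bottle, the jam jar or the ring cutter.

Things in the scene. Friction and masses are not known exactly. Their poses are not given: they have to be found in the camera images.
- carton1: White dessert carton with a raspberry band, 48 x 40 x 46 mm (its x, y, z), about 90 g. Origin at the centre of its underside, z up through its top. Starts upright in the machine's catch tray. Four to six of the six cartons are present.
- carton2: White dessert carton with a raspberry band, 48 x 40 x 46 mm (its x, y, z), about 90 g. Origin at the centre of its underside, z up through its top. Starts upright in the machine's catch tray. Four to six of the six cartons are present.
- carton3: White dessert carton with a raspberry band, 48 x 40 x 46 mm (its x, y, z), about 90 g. Origin at the centre of its underside, z up through its top. Starts upright in the machine's catch tray. Four to six of the six cartons are present.
- carton4: White dessert carton with a raspberry band, 48 x 40 x 46 mm (its x, y, z), about 90 g. Origin at the centre of its underside, z up through its top. Starts upright in the machine's catch tray. Four to six of the six cartons are present.
- carton5: White dessert carton with a raspberry band, 48 x 40 x 46 mm (its x, y, z), about 90 g. Origin at the centre of its underside, z up through its top. Starts upright in the machine's catch tray. Four to six of the six cartons are present.
- carton6: White dessert carton with a raspberry band, 48 x 40 x 46 mm (its x, y, z), about 90 g. Origin at the centre of its underside, z up through its top. Starts upright in the machine's catch tray. Four to six of the six cartons are present.
- machine: White carton machine with catch tray. Origin at bench height under the tray's centre. Open flat tray 290 x 210 mm (x, y), floor 4 mm above the bench, lip 12 mm above the bench all round. On its -y side a steel chute (end at y = -125 mm, 45 mm above the bench) rises to a 260 mm tall, 400 mm wide housing that starts at y = -185 mm.
- tote: Blue open tote standing loose on the bench, outer 280 x 220 x 65 mm (x, y, z), walls and floor 5 mm thick. Origin at the centre of its underside, z up. Any free spot on its floor will do.
- control_box: Grey control box fixed to the bench, 120 x 220 x 50 mm (x, y, z), origin at the centre of its underside. Flat top with the plug socket (framed in yellow) at y = +55 mm and the key cylinder at y = -55 mm.
- socket (a point): Centre of the mouth of the plug socket, level with the control box's top (50 mm above the bench), axes parallel to the control box. Rectangular hole 33.6 mm along x, 27.6 mm along y, 26 mm deep, with a small chamfer.
- plug: Yellow interlock plug with a black foot. Origin at the centre of the foot's end, z up. Foot 32 x 26 mm (x, y), 22 mm long, tapered tip; above it (z 22 to 58 mm) a yellow body 44 x 36 mm (x, y) whose shoulder rests on the socket's rim when home. Fits either way round (half turn). Starts standing upright on its foot on the bench. 120 g.
- key_holder: Black holder block fixed on the bench, 56 x 56 x 34 mm, origin at the centre of its underside. The key stands upright in a loose slot in its top.
- key: Red switch key. Origin at the centre of the blade's tip, z up along the key. Steel blade 18 x 10 mm (x, y), 24 mm long with a tapered tip; above it (z 24 to 56 mm) a red grip 36 x 12 mm (x, y) whose underside rests on the cylinder's face when home. Fits either way round (half turn). Starts upright in the holder with the blade down, tip 10 mm above the bench. 50 g.
- key_slot (a point): Centre of the mouth of the slot in the key cylinder (steel, 54 mm across, top face 84 mm above the bench). Axes turn with the cylinder: the slot is 19.6 mm along x and 11.6 mm along y, 28 mm deep, with a small chamfer.
- key_cylinder (a joint): Angle of the key cylinder about its vertical axis: 0 = off; starts within 0.15 of it; grows clockwise seen from above up to the stop at 1.2 rad (run). It stays where it is left.
- sauce_bottle: Bystander, to be left where it is: dark red squeeze bottle, 60 mm across, 190 mm tall.
- cutter: Bystander, to be left where it is: steel ring cutter, 60 mm across, 30 mm tall.
- jam_jar: Bystander, to be left where it is: amber jam jar with a brass lid, 68 mm across, 90 mm tall.
There are look-alikes about, which are no part of the job. Leave any green look-alike of the carton3 alone.

How it is judged:
By the outcome, as a careful person would: the job done as asked, in the order asked, and still so for the second after the job is handed in, with the robot touching nothing.
Of carton1, carton2, carton3, carton4, carton5, carton6 only 4 to 6 are there at a start; the rules pass over those that are not, and their reading is None.
At some moment in a run one of carton1, carton2, carton3, carton4, carton5, carton6 may be knocked a few centimetres aside while the robot is not near it.
It also fails if it takes over 205 s, if anything falls off the work surface, if the arm or the gripper's body presses on something with over 40 N, if the wrist force passes 120 N, or if a joint passes its speed limit or range.

## Working session

There is one attempt and no reset: what is moved stays moved. The work goes in short steps, each a Python script; the robot and the scene stay as the last script left them, time stands still between calls to the robot, and variables do not carry over. Pictures are saved under pics/ and viewed, at most 14 in all, crops included, and the job is handed in when it is done.

```bash
mkdir -p pics
python3 - <<'E'
from station import r
import cv2,pickle,numpy as np
for n in("scene","top"):
    s=r.snapshot(n); pickle.dump(s,open(f"{n}0.pkl","wb")); cv2.imwrite(f"pics/{n}0.png",s["frame"][:,:,::-1])
    print(n,s["fx"],s["fy"],s["cx"],s["cy"],s["dist_coeffs"],(-np.array(s["R"]).T@s["t"]).round(3),np.array(s["R"]).round(2).tolist())
print(r.sense())
E
```

```text
scene 380.97327369176475 380.97327369176475 315.3345942575479 199.40360519559047 [-0.053671  0.        0.        0.        0.      ] [0.849 0.731 0.919] [[-0.88, 0.47, -0.01], [0.36, 0.66, -0.66], [-0.3, -0.59, -0.75]]
top 396.2557969827921 396.2557969827921 324.69471782119456 203.20303540844142 [-0.05711845  0.          0.          0.          0.        ] [0.395 0.069 1.155] [[-0.02, -1.0, 0.02], [-0.99, 0.02, -0.1], [0.1, -0.02, -0.99]]
{'clock': 0.1, 'joints': array([ 6.25829546e+01,  5.26103153e+00,  7.05739489e+01, -1.13561856e-03,
        1.04264993e+02, -3.24762583e+00]), 'joint_vel': array([-0.06087226, -0.01353764, -0.14265539, -0.04706587, -0.1480003 ,
        0.0128033 ]), 'joint_torque': array([ 1.99951217e-03, -4.47855771e+01, -4.07570958e+01,  7.00995605e-02,
        2.83446506e-02, -1.02771191e-04]), 'tcp_pos': array([0.24568784, 0.54746657, 0.40360644]), 'orientation': array([-1.79900125e+02, -4.56432119e-03,  1.55830298e+02]), 'contact_force': array([ 0.1706555 , -0.21199213, -0.06585412]), 'torque': array([ 0.01052868, -0.00928983, -0.05418275]), 'gripper_force': 0.0, 'opening': 0.08791348550557235}
```

View pics/scene0.png

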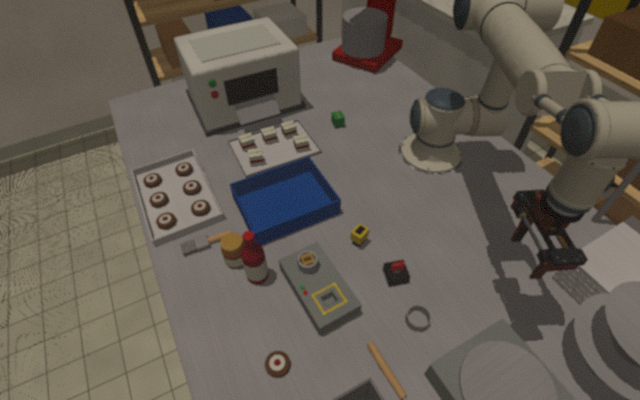

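View pics/top0.png

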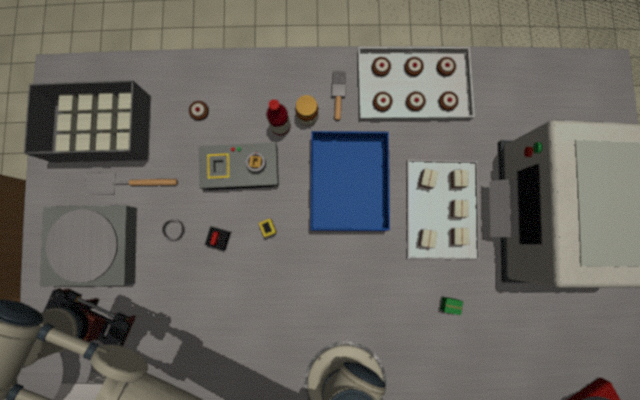

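The top view shows five white cartons in the tray at about (429,178), (460,178), (459,209), (428,239) and (460,236). The tote is at (350,181). The plug is at (267,228), the socket at (218,166), the key at (215,239) and the cylinder at (256,161).

Things that could be mistaken:
- **Cartons:** the green box at (452,306), the round desserts at (415,85) and (198,109), and the white blocks in the dark crate at (94,120).
- **Plug:** the yellow socket frame at (218,166) and the jam jar at (306,107).
- **Key:** the red knob at (215,239) is the real one. The red bottle cap at (274,106) and the machine's red button are not.

I choose by the description and check the choice in one close crop.

```bash
cat > h.py <<'E'
import cv2,numpy as np
def ray(s,uv):
    K=np.array([[s["fx"],0,s["cx"]],[0,s["fy"],s["cy"]],[0,0,1]])
    p=cv2.undistortPoints(np.array(uv,float).reshape(-1,1,2),K,np.array(s["dist_coeffs"])).reshape(-1,2)
    R=np.array(s["R"]);d=np.c_[p,np.ones(len(p))]@R
    return -R.T@np.array(s["t"]),d
def onz(s,uv,z):
    c,d=ray(s,uv); return c+d*((z-c[2])/d[:,2])[:,None]
def pix(s,X):
    K=np.array([[s["fx"],0,s["cx"]],[0,s["fy"],s["cy"]],[0,0,1]])
    return cv2.projectPoints(np.array(X,float).reshape(-1,1,3),cv2.Rodrigues(np.array(s["R"]))[0],np.array(s["t"],float),K,np.array(s["dist_coeffs"]))[0].reshape(-1,2)
E
python3 - <<'E'
import pickle,cv2,numpy as np
t=pickle.load(open("top0.pkl","rb"))["frame"][:,:,::-1]; s=pickle.load(open("scene0.pkl","rb"))["frame"][:,:,::-1]
f=lambda im,x,y,w,h,k:cv2.resize(im[y:y+h,x:x+w],(w*k,h*k),interpolation=cv2.INTER_CUBIC)
A=np.hstack([f(t,404,158,78,104,5)[:, :390],f(s,228,115,95,65,4)[:520]] if 0 else [f(t,404,158,78,70,5),cv2.resize(f(s,228,115,95,65,4),(400,350))])
B=np.hstack([f(t,195,140,88,50,4),cv2.resize(f(t,200,215,88,40,4),(438,200))])
cv2.imwrite("pics/crop.png",np.vstack([A,B]))
E
```

```text
(no output)
```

View pics/crop.png

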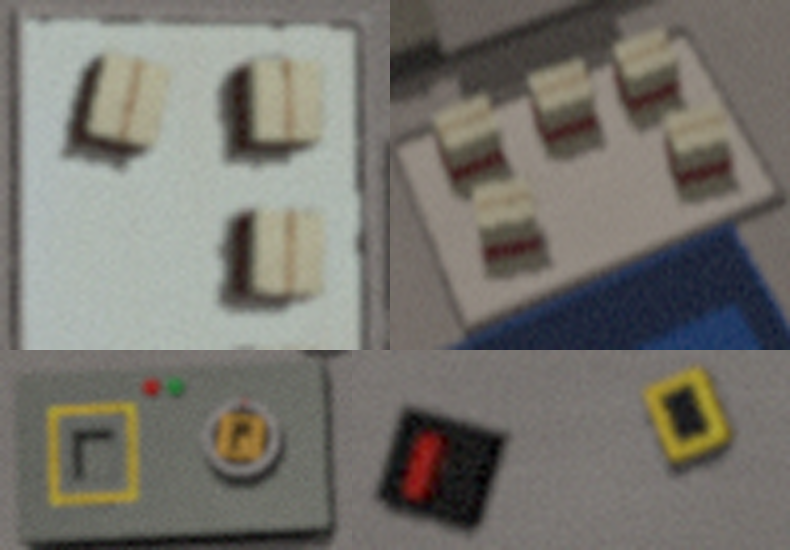

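The crop confirms it. The cartons have cream tops with a tan line and raspberry bands, and their long sides run roughly along world x. The plug, key, socket frame and gold cylinder are all clear too. Next I measure.

```bash
cat >> h.py <<'E'
def blobs(s,kind,z,roi=None,amin=8):
    im=s["frame"].astype(int); k=3
    im=cv2.resize(s["frame"],None,fx=k,fy=k,interpolation=cv2.INTER_LINEAR).astype(int)
    R,G,B=im[...,0],im[...,1],im[...,2]
    m={"cream":(R-B>18)&(R>120)&(R-G<40),"yellow":(R-B>80)&(R>130)&(G>0.7*R),"red":(R-G>70)&(R-B>70),
       "blue":(B-R>40),"gold":(R-B>45)&(R>90)&(G>0.5*R)}[kind].astype(np.uint8)
    if roi is not None:
        q=np.zeros_like(m);x0,y0,x1,y1=[int(v*k) for v in roi];q[y0:y1,x0:x1]=1;m&=q
    out=[]
    for c in cv2.findContours(m,cv2.RETR_EXTERNAL,cv2.CHAIN_APPROX_NONE)[0]:
        if cv2.contourArea(c)<amin*k*k: continue
        uv=(c.reshape(-1,2)+.5)/k-.5
        P=onz(s,uv,z)[:,:2]; rc=cv2.minAreaRect((P*1000).astype(np.float32))
        (cx,cy),(w,h),a=rc
        if w<h: w,h,a=h,w,a+90     # a = direction of long side
        a=(a+90)%180-90
        out.append((round(cx,1),round(cy,1),round(w,1),round(h,1),round(a,1),uv.mean(0).round(1).tolist()))
    return out
E
python3 - <<'E'
import pickle; from h import *
T=pickle.load(open("top0.pkl","rb"));S=pickle.load(open("scene0.pkl","rb"))
for n,k,z,rt,rs in[("carton","cream",.05,(404,158,482,265),(228,118,322,172)),("plug","yellow",.058,(250,210,285,245),(345,220,375,250)),
 ("frame","yellow",.05,(200,145,238,185),(308,280,352,318)),("cyl","gold",.084,(240,145,275,180),(295,245,322,275)),
 ("key","red",.066,(200,225,235,255),(380,255,412,285)),("tote","blue",.065,(300,120,400,240),(220,150,350,250))]:
    print(n);[print(" T",b) for b in blobs(T,k,z,rt)];[print(" S",b) for b in blobs(S,k,z,rs)]
E
```

```text
carton
 T (403.7, -240.8, 47.9, 38.1, -11.9, [428.7, 238.4])
 T (408.1, -334.4, 48.7, 39.3, -3.0, [461.6, 236.1])
 T (487.1, -338.1, 47.8, 38.6, -3.0, [461.2, 208.2])
 T (574.5, -341.7, 47.4, 38.3, -0.1, [460.8, 177.7])
 T (576.3, -250.3, 47.9, 38.6, -15.0, [429.3, 177.6])
 S (575.8, -250.6, 57.3, 46.5, -9.4, [255.5, 151.6])
 S (405.9, -243.0, 58.8, 49.0, -12.6, [300.3, 138.1])
 S (574.0, -342.9, 53.4, 45.4, 0.8, [246.3, 137.1])
 S (487.8, -336.0, 51.8, 42.3, -7.5, [268.9, 130.5])
 S (409.0, -332.4, 50.9, 47.6, -4.3, [288.9, 124.4])
plug
 T (442.7, 210.2, 41.5, 34.4, 21.0, [266.7, 227.3])
 S (445.0, 212.9, 40.0, 31.3, 20.9, [358.9, 230.8])
frame
 T (620.2, 349.8, 68.5, 60.3, 1.5, [217.8, 165.5])
 S (620.7, 349.2, 68.2, 60.1, 1.6, [329.0, 298.1])
cyl
 T (622.9, 239.2, 33.1, 32.4, 83.2, [254.7, 161.2])
 S (624.8, 240.4, 31.9, 31.8, 80.5, [307.0, 258.5])
key
 T (416.1, 355.3, 33.8, 12.0, -15.8, [213.6, 237.9])
 S (419.6, 357.5, 29.9, 9.6, -15.5, [398.0, 263.8])
tote
 T (570.1, -21.9, 280.0, 218.9, -1.4, [349.6, 180.9])
 S (575.4, -10.6, 277.3, 204.9, -1.7, [282.1, 200.5])
```

Run:
```python
import pickle; from h import *
T=pickle.load(open("top0.pkl","rb"));S=pickle.load(open("scene0.pkl","rb"))
def ony(s,uv,y):
    c,d=ray(s,uv);return (c+d*((y-c[1])/d[:,1])[:,None]).round(3).tolist()
print("tray corners",onz(T,[(407,161),(478,161),(478,259),(407,259)],.012).round(3).tolist())
print("bottle cap",onz(T,[(274,105)],.19).round(3),onz(S,[(248,237)],.19).round(3))
im=cv2.cvtColor(S["frame"],cv2.COLOR_RGB2BGR)[75:175,180:330]
im2=cv2.cvtColor(T["frame"],cv2.COLOR_RGB2BGR)[150:260,470:560]
a=cv2.resize(im,(600,400),interpolation=cv2.INTER_CUBIC);b=cv2.resize(im2,(200,244))
c=np.zeros((400,800,3),np.uint8);c[:,:600]=a;c[:244,600:]=b;cv2.imwrite("pics/chute.png",c)
```

```text
tray corners [[0.632, -0.197, 0.012], [0.63, -0.411, 0.012], [0.341, -0.394, 0.012], [0.346, -0.186, 0.012]]
bottle cap [[0.744 0.174 0.19 ]] [[0.749 0.183 0.19 ]]
```

View pics/chute.png

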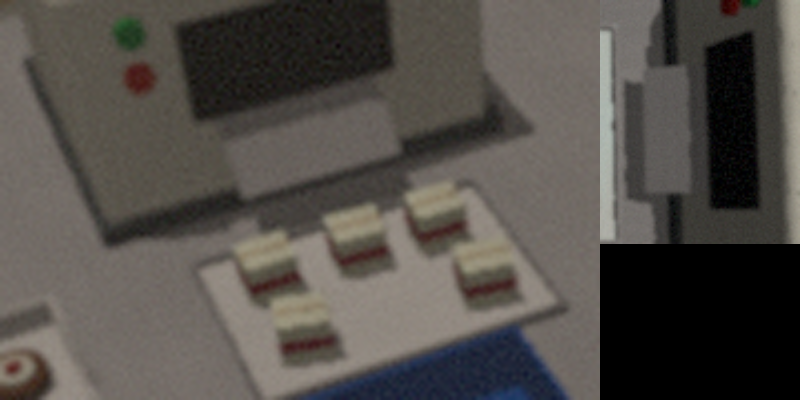

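The tray centre is about (0.487, -0.297). The chute front, at crop pixel (320,175), starts around y = -0.42 and rises gently, so closing along each carton's short side clears it. The bottle is at about (0.745, 0.178), also clear. I'll pick the first carton.

```bash
cat > m.py <<'E'
from station import r
from h import *
G=.163
def go(x,y,z,yaw): r.reach([x,y,z+G],[180,0,yaw])
def line(x,y,z,v=.2): r.servo_line([x,y,z+G],speed=v)
TC=np.array([.570,-.022]);A=np.radians(-1.4);RT=np.array([[np.cos(A),-np.sin(A)],[np.sin(A),np.cos(A)]])
SP=[TC+RT@[dx,dy] for dx in(.08,0,-.08) for dy in(-.042,.042)]
def cartons(name="top"):
    s=r.snapshot(name); roi=(404,150,486,270) if name=="top" else (228,118,322,172)
    return [b for b in blobs(s,"cream",.05,roi) if b[2]<75]
def pick_place(c,i):
    x,y,a=c[0]/1e3,c[1]/1e3,180+c[4]
    go(x,y,.15,a); line(x,y,.036); r.grab(15); o=r.sense()["opening"]
    line(x,y,.16)
    print("picked",c[:5],"open",round(o,4),"lifted",round(r.sense()["opening"],4))
    if r.sense()["opening"]<.03: return False
    px,py=SP[i]; go(px,py,.16,178.6); line(px,py,.038,.15); r.let_go(); line(px,py,.16,.25)
    print("placed",i,r.sense()["clock"],r.sense()["tcp_pos"].round(4)); return True
E
python3 - <<'E'
from m import *
cs=sorted(cartons(),key=lambda b:-b[1]); c=cs[0]
pick_place(c,4)
for n in("top","scene"): 
    print(n,[b[:5] for b in cartons(n)])
s=r.snapshot("top");print("in tote",[b[:5] for b in blobs(s,"cream",.051,(305,125,395,240))])
cv2.imwrite("pics/a.png",s["frame"][:,:,::-1])
E
```

```text
picked (403.9, -241.0, 48.4, 38.4, -10.2) open 0.0397 lifted 0.04
placed 4 8.575 [ 0.4889 -0.062   0.3217]
top [(408.1, -334.4, 48.7, 39.2, -2.9), (486.9, -337.7, 48.3, 38.9, -4.8), (574.8, -341.5, 47.1, 37.9, -3.2)]
scene [(578.8, -248.7, 55.0, 45.1, -14.5), (574.8, -342.5, 50.8, 45.0, 0.4), (487.9, -335.7, 51.9, 41.5, -8.8)]
in tote [(439.5, -39.5, 74.5, 24.3, -11.9), (569.1, -124.5, 112.3, 65.1, -9.9), (579.8, -74.5, 121.3, 26.0, -11.3)]
```

View pics/a.png

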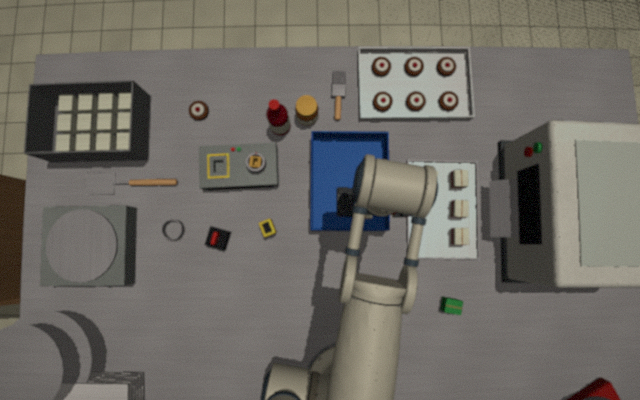

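The first carton took under 9 s. The arm hides part of the tray and tote (around pixel (395,185)), so I'll back off to a clear pose before each look and then loop.

Run:
```python
from m import *
clear=lambda: go(.36,.22,.22,180)
order=[0,2,1,3,5]
for i in order:
    clear(); cs=cartons(); print([b[:5] for b in cs])
    if not cs: break
    c=max(cs,key=lambda b:b[1])
    if abs(c[2]-48)>4 or abs(c[3]-39)>4: print("odd"); break
    if not pick_place(c,i): break
clear(); s=r.snapshot("top"); q=r.snapshot("scene")
print("tray",[b[:5] for b in cartons()]);print("in tote",[b[:5] for b in blobs(s,"cream",.051,(305,125,395,240))])
print("tote",[b[:5] for b in blobs(s,"blue",.065,(300,120,400,240),500)])
im=np.hstack([cv2.resize(s["frame"][120:270,300:500],(400,300)),cv2.resize(q["frame"][100:250,180:380],(400,300))]);cv2.imwrite("pics/b.png",im[:,:,::-1])
print(r.sense()["clock"])
```

```text
[(407.2, -334.4, 48.8, 39.2, -2.9), (487.0, -338.1, 47.9, 38.6, -3.0), (574.8, -341.1, 47.0, 38.9, -3.1), (576.2, -250.6, 48.5, 38.5, -15.3)]
picked (576.2, -250.6, 48.5, 38.5, -15.3) open 0.0397 lifted 0.0401
placed 0 17.4417 [ 0.6488 -0.0659  0.3216]
[(408.1, -334.4, 48.7, 39.2, -2.9), (487.0, -338.1, 47.8, 38.6, -3.0), (574.6, -341.5, 47.3, 38.2, -0.8)]
picked (408.1, -334.4, 48.7, 39.2, -2.9) open 0.0398 lifted 0.0398
placed 2 26.9833 [ 0.5688 -0.064   0.3217]
[(487.1, -338.1, 47.9, 38.6, -3.0), (574.8, -341.5, 47.0, 37.9, -3.2)]
picked (487.1, -338.1, 47.9, 38.6, -3.0) open 0.0399 lifted 0.0405
placed 1 36.6667 [0.6509 0.0181 0.3217]
[(574.6, -341.7, 47.3, 38.7, -0.8)]
picked (574.6, -341.7, 47.3, 38.7, -0.8) open 0.0399 lifted 0.0401
placed 3 46.35 [0.5709 0.02   0.3217]
[]
tray []
in tote [(488.7, -61.4, 46.0, 36.6, -1.6), (569.8, 20.6, 45.7, 35.7, -1.1), (569.0, -62.5, 46.6, 36.0, -0.9), (649.0, -64.7, 46.7, 36.1, -1.9), (651.0, 18.7, 45.4, 36.7, -3.7)]
tote [(570.1, -21.9, 280.0, 218.8, -1.5)]
47.9417
```

View pics/b.png

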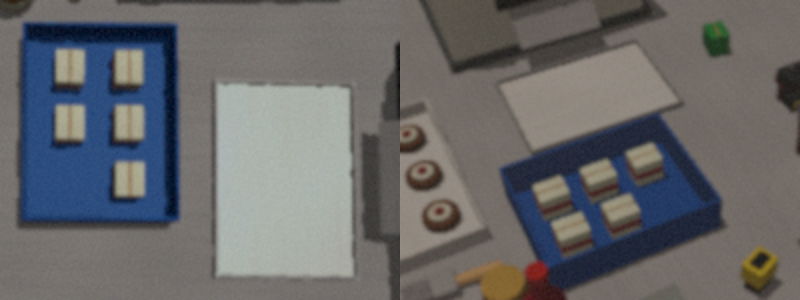

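All five cartons stand upright in the tote at (488.7,-61.4), (569.0,-62.5), (649.0,-64.7), (651.0,18.7) and (569.8,20.6) mm, which agrees with the commanded positions. The tray is empty and the tote hasn't moved. Next is the plug.

```bash
cat >> m.py <<'E'
def fz(): return r.sense()["contact_force"]
def insert(x,y,ztop,zhome,push=20,bump=9,step=.0015,offs=None):
    """step down from ztop; on early contact back off and try the next lateral offset; True when seated at zhome"""
    if offs is None:
        offs=[(0,0)]+[(q*np.cos(t),q*np.sin(t)) for q in(.0012,.0024) for t in np.arange(0,2*np.pi,np.pi/4)]
    r.wait(.3); f0=fz(); z=ztop
    for k,(dx,dy) in enumerate(offs):
        line(x+dx,y+dy,z,.03)
        while True:
            z-=step; line(x+dx,y+dy,z,.02); f=fz()-f0; g=r.sense()["tcp_pos"][2]-G
            if f[2]>(push if g<zhome+.002 else bump): break
            if z<zhome-.004: break
        print("off",round(dx*1e3,1),round(dy*1e3,1),"z",round(g,4),"f",f.round(1),"t",round(r.sense()["clock"],1))
        if g<zhome+.002: return True
        if g<ztop-.012: bump+=4   # already well inside: press a little harder
        z=min(g+.003,ztop)
    return False
E
python3 - <<'E'
from m import *
s=r.snapshot("top")
p=blobs(s,"yellow",.058,(250,210,285,245))[0]; f=blobs(s,"yellow",.05,(200,145,238,185))[0]; print(p,f)
x,y=p[0]/1e3,p[1]/1e3
go(x,y,.14,180+p[4]); line(x,y,.045); r.grab(40); print(r.sense()["opening"]); line(x,y,.15)
X,Y=f[0]/1e3,f[1]/1e3
go(X,Y,.15,181.5); line(X,Y,.104); print(r.sense()["opening"],r.sense()["tcp_pos"].round(4),r.sense()["orientation"].round(2))
a=r.snapshot("top");b=r.snapshot("scene")
print("T plug held",blobs(a,"yellow",.117,(190,130,245,190)));print("S",blobs(b,"yellow",.117,(300,250,360,320)))
E
```

```text
(442.7, 210.4, 41.4, 34.1, 20.9, [266.7, 227.3]) (620.1, 349.8, 68.6, 60.2, 1.8, [217.7, 165.5])
0.03570858541883076
0.03582149644643312 [0.6195 0.349  0.267 ] [-1.7995e+02 -9.0000e-02 -1.7851e+02]
T plug held []
S [(658.9, 379.2, 55.9, 22.9, -86.6, [320.1, 303.8])]
```

Run:
```python
from m import *
print(insert(.6201,.3498,.100,.073))
s=r.sense();print(s["tcp_pos"].round(4),s["opening"],s["torque"].round(2),s["clock"])
```

```text
off 0.0 0.0 z 0.0729 f [-6.9 -4.7 15.6] t 57.9
True
[0.6199 0.3497 0.2359] 0.03561502927623992 [-0.82  1.37 -0.02] 57.8917
```

Run:
```python
from m import *
line(.6201,.3498,.0675,.02); r.wait(.2); print(fz().round(1),r.sense()["tcp_pos"].round(4))
line(.6201,.3498,.073,.02); r.let_go(); line(.6201,.3498,.17)
go(.42,.15,.22,180)
s=r.snapshot("top");q=r.snapshot("scene")
print("plug T",blobs(s,"gold",.086,(200,145,238,185)),"S",blobs(q,"yellow",.086,(305,270,355,320)))
print("key",blobs(s,"red",.066,(200,225,235,255)),"cyl",blobs(s,"gold",.084,(240,145,275,180)), blobs(q,"gold",.084,(295,245,322,275)))
u=s["frame"][145:178,240:272];v=q["frame"][240:320,290:370]
im=np.hstack([cv2.resize(s["frame"][140:195,195:283],(480,300),interpolation=2),cv2.resize(v,(300,300),interpolation=2)])
cv2.imwrite("pics/c.png",np.vstack([im,np.hstack([cv2.resize(u,(290,290),interpolation=2),np.zeros((290,490,3),np.uint8)])])[:,:,::-1]);print(r.sense()["clock"])
```

```text
[-9.5 -4.7 18.8] [0.6198 0.3497 0.2359]
plug T [(612.9, 340.1, 70.4, 62.7, 1.8, [217.8, 165.5]), (658.5, 300.8, 11.1, 10.3, 88.9, [232.3, 148.8])] S [(630.3, 364.3, 65.5, 59.1, 2.4, [328.8, 298.0])]
key [(415.7, 355.7, 32.7, 11.2, -13.8, [213.3, 238.1])] cyl [(623.0, 239.3, 33.2, 32.3, 84.8, [254.7, 161.2])] [(625.0, 240.3, 32.0, 31.8, 84.7, [307.0, 258.5])]
61.5417
```

View pics/c.png

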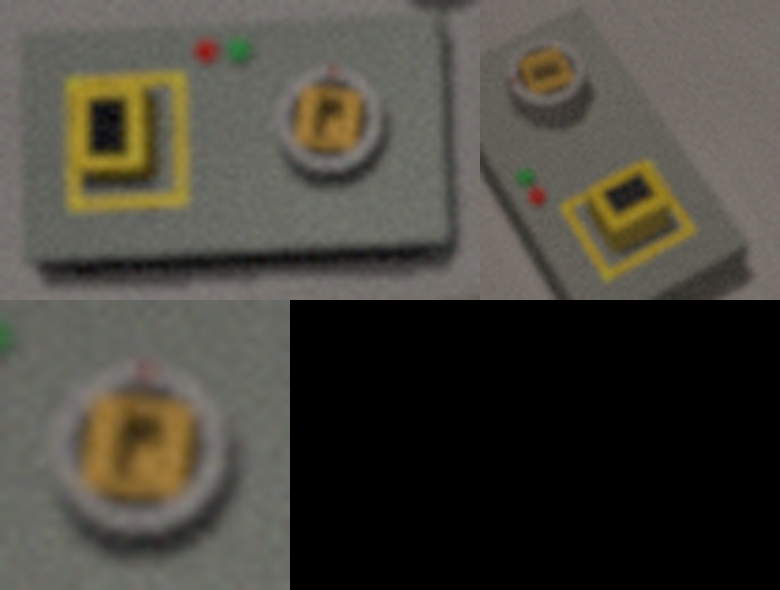

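The plug is seated: its shoulder is on the rim at crop pixel (108,125) and its grasp height matches home. The gold rotor at (330,118) reads a yaw of about -6°. That gives a cylinder angle of about 0.12 rad, within the stated start range. The slot centre (623.0,239.3) agrees with the socket plus the 110 mm offset. Now the key.

Run:
```python
from m import *
S=[r.snapshot("top") for _ in range(6)]
K=[blobs(s,"red",.066,(200,225,235,255))[0] for s in S]; C=[blobs(s,"gold",.084,(240,145,275,180))[0] for s in S]
k=np.median([b[:5] for b in K],0); c=np.median([b[:5] for b in C],0); print(k,c,[b[4] for b in K],[b[4] for b in C])
x,y,X,Y=k[0]/1e3,k[1]/1e3,c[0]/1e3,c[1]/1e3; cy=((c[4]+45)%90)-45
go(x,y,.13,180+k[4]); line(x,y,.057,.1); r.grab(40); print("open",r.sense()["opening"],fz().round(1)); line(x,y,.16,.1)
print(fz().round(1)); go(X,Y,.19,180+cy); line(X,Y,.138,.1)
s=r.sense();print(X,Y,cy,s["opening"],s["tcp_pos"].round(4),s["clock"],s["joints"].round(0))
q=r.snapshot("scene");cv2.imwrite("pics/d.png",cv2.resize(q["frame"][190:330,250:430],(720,560),interpolation=2)[:,:,::-1])
```

```text
[415.45 355.7   32.7   11.7  -13.9 ] [622.9  239.2   33.15  32.3   84.1 ] [-12.3, -15.0, -13.8, -13.9, -16.5, -13.9] [85.1, 83.7, 83.7, 84.5, 89.0, 83.7]
open 0.011418186093530553 [0.8 0.2 0. ]
[ 0.5  0.1 -1. ]
0.6229 0.2392 -5.900000000000006 0.011859662323002252 [0.6228 0.2394 0.3014] 67.575 [ 18.  16.  69.   0.  95. -66.]
```

View pics/d.png

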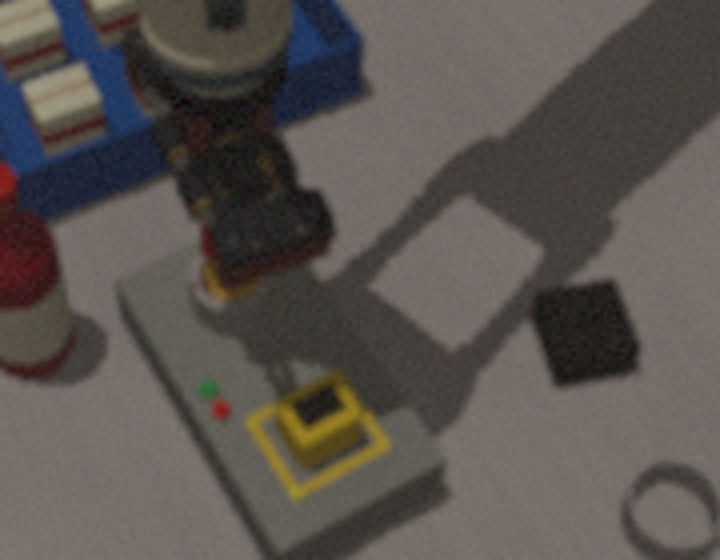

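The key is out of the holder, which is empty at (585,330), and held over the cylinder at (215,285), clear of the bottle. I'll insert it.

Run:
```python
from m import *
print(insert(.6229,.2392,.135,.107,push=15,bump=7))
s=r.sense();print(s["tcp_pos"].round(4),s["opening"],s["torque"].round(2),s["contact_force"].round(1),s["clock"])
```

```text
off 0.0 0.0 z 0.1069 f [-6.3 -3.  17.2] t 73.7
True
[0.6227 0.2391 0.2699] 0.011914728275043838 [-0.42  1.36 -0.  ] [-7.1 -3.  17.3] 73.675
```

Run:
```python
from m import *
P=[.6229,.2392,.1065+G]; a=174.1
t0=r.sense()["torque"][2]
while a>107:
    a-=5 if a>118 else 1.5
    r.servo_line(P,[180,0,a],speed=.05); s=r.sense(); t=s["torque"][2]-t0
    print(round(a,1),s["orientation"][2].round(2),round(t,2),s["contact_force"].round(1),round(s["clock"],1))
    if abs(t)>2.5: break
```

```text
169.1 169.23 0.02 [-1.1 -0.2  6. ] 73.9
164.1 164.23 -0.03 [-0.8 -0.8  4.8] 74.2
159.1 159.22 -0.06 [-0.1 -0.2  4.9] 74.4
154.1 154.22 0.03 [-1.  0.  5.] 74.7
149.1 149.22 -0.03 [-0.7 -0.5  4.3] 74.9
144.1 144.22 -0.04 [-0.7  0.5  4.9] 75.2
139.1 139.22 -0.03 [-1.3 -0.3  4.5] 75.4
134.1 134.22 -0.01 [-1.5 -0.2  5.8] 75.7
129.1 129.22 0.01 [-1.  -1.2  4.8] 75.9
124.1 124.22 0.01 [-0.5 -1.2  5.2] 76.2
119.1 119.21 -0.08 [-0.4 -1.1  5.5] 76.4
114.1 114.22 0.01 [-0.4 -1.2  5.3] 76.7
112.6 112.74 -0.02 [-1.1 -1.9  5.3] 76.9
111.1 111.24 -0.02 [-1.8 -0.8  6.1] 77.2
109.6 109.74 -0.02 [-1.5 -1.3  5.5] 77.4
108.1 108.24 -0.02 [-0.5 -1.   5.8] 77.7
106.6 106.75 0.11 [-2.3 -1.1  6.2] 77.9
```

Torque only starts to rise at the end of the slot's play. I'll carry on until the stop is firm.

Run:
```python
from m import *
P=[.6229,.2392,.1065+G]; a=106.6
while a>94:
    a-=1.5
    r.servo_line(P,[180,0,a],speed=.05); r.wait(.1); s=r.sense(); t=s["torque"][2]
    print(round(a,1),s["orientation"][2].round(2),round(t,2),s["contact_force"].round(1),s["opening"].round(4))
    if abs(t)>2: break
```

```text
Traceback (most recent call last):
AttributeError: 'float' object has no attribute 'round'
```

Run:
```python
from m import *
P=[.6229,.2392,.1065+G]; a=105.1
while a>94:
    r.servo_line(P,[180,0,a],speed=.05); r.wait(.1); s=r.sense(); t=s["torque"][2]
    print(round(a,1),s["orientation"][2].round(2),round(t,2),s["contact_force"].round(1),round(s["opening"],4))
    if abs(t)>1.5: break
    a-=1.5
```

```text
105.1 105.28 0.24 [-1.1 -1.   5.6] 0.0118
103.6 103.81 0.5 [-1.9 -0.8  5.2] 0.0116
102.1 102.33 0.7 [-2.4 -0.7  5.6] 0.012
100.6 100.85 0.92 [-1.7 -1.4  5.4] 0.012
99.1 99.36 0.91 [-1.5 -1.7  5.6] 0.0125
97.6 97.88 1.02 [-2.6  0.2  5.1] 0.0126
96.1 96.36 1.06 [-2.1 -0.9  5.3] 0.0131
94.6 94.88 1.16 [-2.7 -2.2  5.6] 0.0132
```

The torque climbs from 107° and then levels off while the opening grows, so the cylinder is at its stop and the key is beginning to slip in the pads. I'll relax to about zero torque, push down, release and look.

Run:
```python
from m import *
P=[.6229,.2392,.1065+G]; a=94.6
while a<106:
    a+=1; r.servo_line(P,[180,0,a],speed=.05); t=r.sense()["torque"][2]
    if t<.15: break
print(a,t)
line(.6229,.2392,.104,.02); print(fz().round(1),r.sense()["tcp_pos"].round(4)); line(.6229,.2392,.107,.02)
r.let_go(); line(.6229,.2392,.2,.1); go(.42,.05,.25,180)
s=r.snapshot("top");q=r.snapshot("scene")
print("key T",blobs(s,"red",.116,(240,140,275,180)),"S",blobs(q,"red",.116,(285,235,330,280)),"gold",blobs(s,"gold",.084,(240,145,275,180),3))
im=np.hstack([cv2.resize(s["frame"][135:195,195:285],(450,300),interpolation=2),cv2.resize(q["frame"][220:300,280:360],(300,300),interpolation=2)])
cv2.imwrite("pics/e.png",np.vstack([im,cv2.resize(q["frame"],(750,300))])[:,:,::-1]);print(r.sense()["clock"])
```

```text
105.6 0.06311503976360167
[-5.7 -3.  13.5] [0.6227 0.239  0.2699]
key T [(622.7, 238.2, 30.7, 11.4, -74.3, [253.5, 159.0])] S [(626.0, 242.3, 30.2, 9.0, -74.6, [306.7, 252.2])] gold [(612.9, 234.9, 30.1, 11.0, -69.2, [256.2, 164.8]), (632.7, 245.3, 35.0, 10.4, -61.0, [252.1, 157.3])]
88.225
```

View pics/e.png

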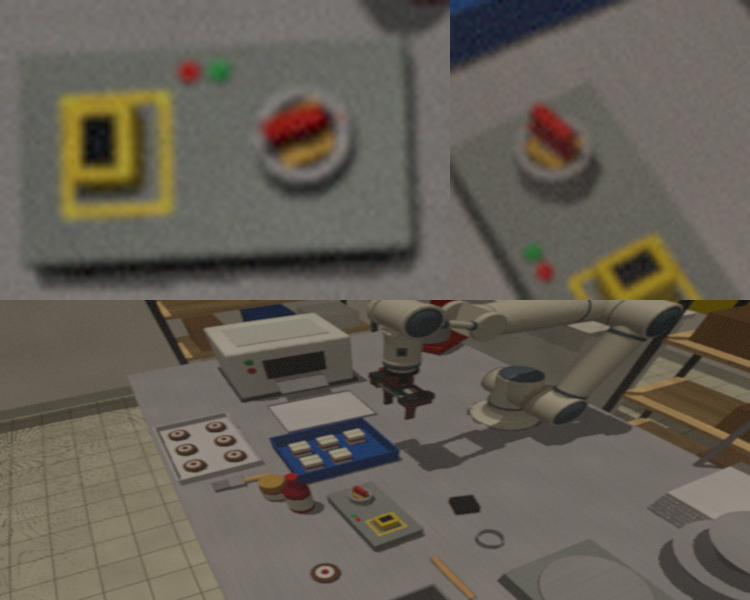

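The key is seated at crop pixel (297,122). Its yaw is about -74.5° and the rotor's about -67°, matching the stop plus slot play. The plug is home, the five cartons are upright, and the bottle, jar and cutter are where they were.

```bash
python3 -c "
from station import r
print(r.hand_in())"
```

```text
the job is handed in; nothing more can be done
None
```

I handed the job in at about 88 s: all five cartons stand upright in the tote, the plug is home, and the key is home and turned clockwise to its stop; the hand-in returned no verdict.

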